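# Fit the graphite marver from the tool case into the bench clamp

### The arm

A 6-joint arm with a two-finger parallel gripper is mounted at the origin on the work surface. World frame = base frame: x ahead of the robot, y to its left, z up, the work surface at z = 0. Lengths are in m, angles in rad, forces in N, time in s.
With the tool pointing down it reaches from about 0.325 to 0.875 m from the base axis. Payload 4.4 kg.
Tool frame: the origin (TCP) lies on the front face of the gripper's body, between the roots of the fingers; the fingertips stand 73 mm ahead of it and the grasp point (between the pads) lies 54 mm ahead of it; z points along the fingers, y is the direction in which the jaws open and shut (so a half turn about z gives the same grasp; the last joint's range is limited). The gripper opens to 85 mm and grips with 20 to 120 N. Pads are 22 mm wide; open, the fingers measure 114 mm over their backs; the gripper's body (76 mm by 85 mm) begins 54 mm behind the grasp point. The pads swing forward as they close: fully open they stand 13 mm farther back than shut.
Start: joints at [1.056, 0.207, 1.542, -0, 1.393, -0.15], TCP at [0.205, 0.537, 0.304] pointing down, gripper open.
Joint ranges: [-2.73, 2.73], [-0.86, 2.22], [0.23, 2.46], [-1.11, 4.25], [0.08, 2.63], [-2.82, 2.82]. Speed limits (rad/s): [2.79, 2.79, 3.14, 3.14, 3.14, 3.14].

### API

Orientations are given as a 3x3 rotation matrix whose columns are the frame's x, y, z axes.
In Python, from station import bot gives the robot as it stands. Calls block until the motion is done:
- bot.move_ptp(position, orientation): joint-space move of the TCP to a pose.
- bot.movel(position, attitude=None, velocity=0.15, threshold=None): straight line of the TCP; attitude=None keeps the orientation; velocity is the mean speed in m/s. With threshold (N) it stops when the force on the tool has changed by that much, and returns True; else False.
- bot.movej(angles): joint-space move.
- bot.set_gripper(opening, effort=None): finger opening in m; effort is the grip in N (None keeps the last); returns when the fingers have stopped.
- bot.hold(seconds).
- bot.ik(position, orientation): joint angles nearest the present ones, or None.
- bot.get_state(): the state.
- bot.grab_frame(name): name is "scene" or "top" or "wrist"; returns a dict with "image" (480x640x3 uint8, red, green, blue), "range_z" (480x640 float32, m along the optical axis (not along the pixel's ray), 0 where there is no reading), "K" (3x3 intrinsics, pixels), "rvec" (rotation vector, rad) and "tvec" (3), from world to camera coordinates, as OpenCV has them; the wrist camera has in their place "tool_from_camera" (4x4, takes a point from camera to tool coordinates, whose origin is the TCP and whose axes are the flange's). Camera axes: x right, y down, z forward; pixel columns grow to the right and rows downward; lengths in m; the calibration is good to about 2 mm. A picture is of the moment at which its call begins: read the wrist's pose just before it.
A pose or a line that the arm cannot do raises bot.MotionError and nothing moves.
- bot.hand_in(): hands the job in, once; it reports no verdict.
Trained networks look in the newest picture that a camera, given by its name, has taken for a name from the list of things; names that differ only in an ending like _2 or _b are one class to them, and where a whole thing is asked for, a point or a joint stands for the part that bears it (a point fixed in the world has none). Each returns a list of dicts, best first, with "conf" (0 to 1); they miss things now and then, are a little off and sometimes report something else, mostly with a low value. They report only what shows in the picture. A call takes as long as a camera call.
- bot.recognise(name, camera): "bbox" ([centre column, centre row, width, height] in pixels, round what is visible of it).
- bot.cut_out(name, camera): "mask" (480x640 bool, what is visible of it) and "bbox" ([centre column, centre row, width, height] in pixels, round what is visible of it).
- bot.pinpoint(name, camera): "xy" ([column, row] in pixels: a listed point, or the origin of a listed thing).
The state is a dict: "time_s": time; "joint_pos": joint angles; "dq": joint speeds; "tau": joint torques, N m; "tool_pos": TCP position; "eef_rot": TCP orientation; "force": force on the tool from outside, world axes, zero at the start; "wrist_torque": the same for the moment, N m; "finger_gap": finger opening in m.
Only numpy, scipy, OpenCV 4.12 (cv2) and the standard library are available. Lean on these libraries where they do the work, as an engineer would, in place of code of your own. Each camera call takes 0.05 s, during which the arm holds its last target.

### The job

Swing the blue tool case's lid over until it stays open by itself, lift the graphite marver out by its steel tang, lay it flat on the cork mat and let go. Take it again by its blade and slide the tang under the clamp's green bridge, flat on the clamp plate, until the blade's shoulder is right up against the bridge. Then turn the red screw clockwise until it stops and back it off an eighth of a turn so the hot tool has room to grow, leaving the lid open and the two jars and the brass mould undisturbed.

Things in the scene. Friction and masses are not known exactly. Their poses are not given: they have to be found in the camera images.
- case: Fixed blue tool case 132 (x) x 192 (y) x 50 mm high, walls 6, left or right of the robot. Origin: centre of its underside; front faces its -x, lid hinged on its +x rim. In its +y half two beech blocks, tops 28 mm above the bench, leave a pocket 62 wide (x), 82 long, around the marver's blade; the other half is open, 120 wide: the tang lies there along y, pointing to -y.
- lid (a joint): Lid angle in rad: 0 shut, grows as it opens upwards about the case's far (+x) rim; its stop is at 1.9, leaning back. It weighs 0.2 kg, moves freely and falls shut if let go below about 1.5, falls open above. Lid 132 x 192 x 6 mm.
- lid_hinge (a point): Point on the lid's hinge line (along the case's y), at the middle, 50 mm above the bench; moves with the lid: its x axis lies in the lid (handle at -x), z is the lid's outward face normal. When shut its axes are the case's.
- lid_handle (a point): Grip point of the black round knob on the lid (head 28 mm across, 27 to 43 mm off the lid's face): at (-102, 0, +41) mm from lid_hinge in the lid's axes. Pinched along the case's y, the knob turns between the fingers as the lid swings.
- marver: Loose flat marver, 0.14 to 0.24 kg, 14 mm thick: a dark graphite blade 70 long x 50 wide and a steel tang 60 long x 18 wide. Origin: on the underside at the shoulder (where tang and blade meet), +x along the tang, z up; the blade runs to x = -70 mm, the tang to x = +60 mm. It starts flat in the case, underside 6 mm above the bench.
- marver_tang (a point): Point near the middle of the tang, 34 mm from the shoulder and 7 mm above the underside: balanced enough to lift by.
- marver_blade (a point): Point on the blade, 45 mm from the shoulder and 7 mm above the underside: where to grip the blade, across its 50 mm width.
- mat: Fixed cork mat, 170 (x) x 110 (y) x 4 mm thick. Origin: centre of its underside.
- clamp: Fixed bridge clamp: aluminium plate 190 (x) x 96 (y) x 10 high with a green bridge over its +x end, from x = 20 to 86 mm, top 42 mm above the bench. The tunnel under it is 34 mm wide (y -17 to 17) and 20 mm high, open at both ends. Origin: centre of the plate's underside; the tang goes in along the clamp's +x.
- clamp_mouth (a point): Centre of the tunnel's floor at the bridge's front face (x = 20 mm, z = 10 mm in the clamp): with the marver home its origin lies here and the axes agree.
- screw (a joint): Turn of the red screw knob in rad, grows clockwise seen from above; it starts anywhere from 0.3 to 0.9 and stops hard (bottoms) at 1.6. Stays where it is left (friction 0.05 N m). It does not travel up or down noticeably.
- screw_grip (a point): On the screw's vertical axis, 79 mm above the bench: where to grip the red finger bar, 38 mm long, 14 wide, from 54 to 86 mm above the bench (a 40 mm disc and a 64 mm steel ring lie below). The bar lies along this point's x axis, which turns with the screw and is the clamp's x when the joint reads 0.
- rod_jar: Bystander: glass jar 52 mm across, 70 high, with coloured rods up to 155 mm high. Origin under its centre.
- brass_mould: Bystander: brass mould 50 mm across, 38 high. Origin under its centre.
- frit_jar: Bystander: amber glass jar with black cap, 48 mm across, 65 high. Origin under its centre.

How it is judged:
On the way, in this order (a step that is already met when the one before it is completed fails the run):
1. the lid stands open past its balance point by itself, the fingers off it (value of joint lid above 1.7 rad and contact force between the fingers and case below 0.1 N), for 0.3 s.
2. the marver lies flat and at rest on the cork mat, let go (x of marver_tang in the frame of mat between -0.095 and 0.095 m and x of marver_blade in the frame of mat between -0.095 and 0.095 m and y of marver_tang in the frame of mat between -0.065 and 0.065 m and y of marver_blade in the frame of mat between -0.065 and 0.065 m and z of marver in the frame of mat below 0.01 m and angle between marver's own z axis and vertical below 0.15 rad and linear speed of marver below 0.02 m/s and contact force between the fingers and marver below 0.1 N), for 0.2 s.
3. the marver's tang is under the bridge with its shoulder up against it (x of marver in the frame of clamp_mouth between -0.006 and 0.006 m and y of marver in the frame of clamp_mouth between -0.012 and 0.012 m and z of marver in the frame of clamp_mouth below 0.006 m and x of marver_tang in the frame of clamp_mouth above 0.02 m and angle between the x axis of marver and the x axis of clamp, either way round below 0.2 rad and angle between marver's own z axis and vertical below 0.1 rad), for 0.2 s.
4. the screw is turned clockwise to its stop with the marver home (all of step 3 and value of joint screw above 1.54 rad), for 0.1 s.
At the end, for the whole second after the job is handed in: The lid is open past 1.7 rad; the marver lies flat on the clamp plate at rest, its shoulder within 6 mm of the bridge's front face, within 12 mm of the middle and 0.2 rad of straight; the screw stands 45 degrees back from its stop, give or take 14 degrees (joint 0.565 to 1.065), and is still (all of step 3 and value of joint lid above 1.7 rad and value of joint screw between 0.565 and 1.065 rad and velocity of joint screw below 0.05 rad/s and linear speed of marver below 0.01 m/s); the robot touches nothing.
It fails at once if the rod jar is moved more than 20 mm (distance of rod_jar from where it was at the start of the episode above 0.02 m).
It fails at once if the brass mould is moved more than 20 mm (distance of brass_mould from where it was at the start of the episode above 0.02 m).
It fails at once if the amber jar is moved more than 20 mm (distance of frit_jar from where it was at the start of the episode above 0.02 m).
It also fails if it takes over 72 s, if anything falls off the work surface, if the arm or the gripper's body presses on something with over 40 N, if the wrist force passes 120 N, or if a joint passes its speed limit or range.

## Working session

There is one attempt and no reset: what is moved stays moved. The work goes in short steps, each a Python script; the robot and the scene stay as the last script left them, time stands still between calls to the robot, and variables do not carry over. Pictures are saved under pics/ and viewed, and the job is handed in when it is done.

```bash
ls; mkdir -p pics; cat > h.py <<'E'
import numpy as np, cv2
from station import bot
def grab(n,fn=None):
    st=bot.get_state(); f=bot.grab_frame(n); f['st']=st
    if fn: cv2.imwrite('pics/'+fn,cv2.cvtColor(f['image'],cv2.COLOR_RGB2BGR))
    return f
def cam_pose(f):
    if 'rvec' in f:
        R=cv2.Rodrigues(np.array(f['rvec'],float))[0]; t=np.array(f['tvec'],float).ravel()
        return R.T,-R.T@t   # world from cam
    T=np.array(f['tool_from_camera']);R=np.array(f['st']['eef_rot']);p=np.array(f['st']['tool_pos'])
    return R@T[:3,:3],R@T[:3,3]+p
def cloud(f):
    K=f['K'];Z=f['range_z'];v,u=np.mgrid[0:480,0:640]
    P=np.stack([(u-K[0][2])/K[0][0]*Z,(v-K[1][2])/K[1][1]*Z,Z],-1)
    R,t=cam_pose(f);W=P@R.T+t;W[Z<=0]=np.nan
    return W
def ray(f,uv,z):
    K=f['K'];d=np.array([(uv[0]-K[0][2])/K[0][0],(uv[1]-K[1][2])/K[1][1],1.])
    R,t=cam_pose(f);d=R@d;return t+d*(z-t[2])/d[2]
def down(yaw):  # tool y (jaw) axis direction at angle yaw+90 ; x axis at yaw
    c,s=np.cos(yaw),np.sin(yaw)
    return np.array([[c,s,0],[s,-c,0],[0,0,-1.]])
E
python3 - <<'E'
from h import *
print(bot.get_state())
for n in ('scene','top','wrist'): grab(n,n+'0.png')
E
```

```text
pics
{'time_s': 0.0, 'joint_pos': array([ 1.05550288e+00,  2.07426830e-01,  1.54299518e+00,  2.70154281e-05,
        1.39347493e+00, -1.50506231e-01]), 'dq': array([ 8.06738662e-05, -3.34882471e-04,  9.38928199e-04,  1.55418141e-04,
        5.20580233e-04,  7.58613016e-04]), 'tau': array([-2.35424632e-03, -3.83014977e+01, -2.91601878e+01, -5.40482852e-04,
        1.04526427e-02, -8.92765030e-06]), 'tool_pos': array([0.20483958, 0.53663252, 0.30270213]), 'eef_rot': array([[-9.34197768e-01,  3.56753680e-01, -1.15866681e-03],
       [ 3.56755368e-01,  9.34195718e-01, -1.99196320e-03],
       [ 3.71781369e-04, -2.27424818e-03, -9.99997345e-01]]), 'force': array([-0.81792157,  0.17485971,  0.21215244]), 'wrist_torque': array([-0.01771273,  0.02254913,  0.05673989]), 'finger_gap': 0.08572924732528911}
```

View pics/scene0.png

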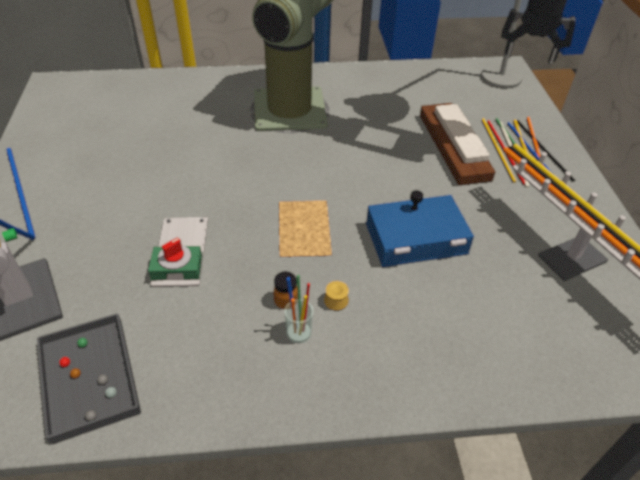

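View pics/top0.png

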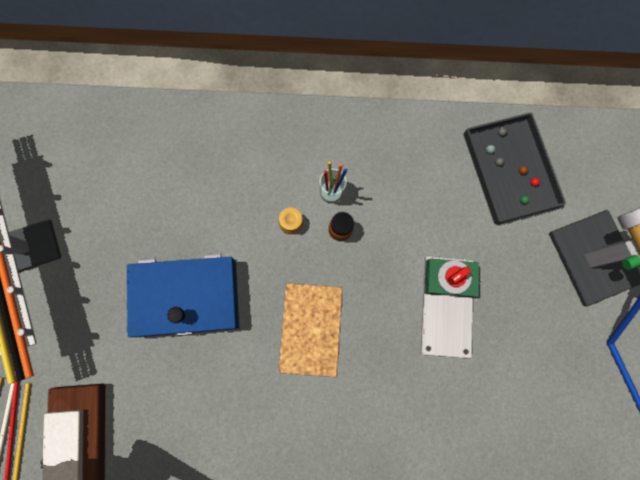

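View pics/wrist0.png

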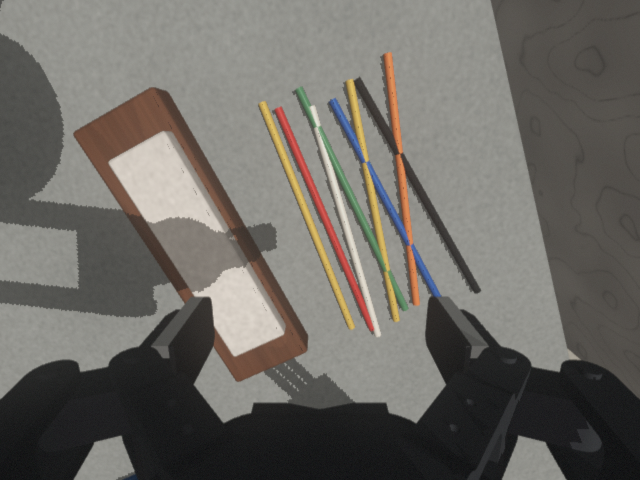

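The scene is clear: in the top view the case is at px (181,297) with its knob at (176,315). The mat is at (311,330), the clamp at (450,308) and its red screw at (457,274). The bystanders are at (290,220), (341,226) and (333,183). I'll measure these next.

```bash
python3 - <<'E'
from h import *
np.set_printoptions(precision=4,suppress=True)
f=grab('top'); W=cloud(f)
np.save('W0.npy',W)
R,t=cam_pose(f);print('cam',t)
for n in ['case','mat','clamp','brass_mould','rod_jar','frit_jar','screw']:
    r=bot.cut_out(n,'top')
    if not r: print(n,None);continue
    m=r[0]['mask'];P=W[m];P=P[~np.isnan(P[:,0])]
    zt=np.percentile(P[:,2],[2,50,98])
    out=[r[0]['conf'],zt]
    sel=P[abs(P[:,2]-zt[1])<0.006] 
    rect=cv2.minAreaRect(sel[:,:2].astype(np.float32)*1000)
    print(n,r[0]['conf'],zt,'med',np.median(P,0),'rect',rect)
for n in ['lid_hinge','lid_handle','case','mat','clamp','clamp_mouth','screw_grip','brass_mould','rod_jar','frit_jar']:
    r=bot.pinpoint(n,'top')
    z=dict(lid_hinge=.05,lid_handle=.0935,clamp_mouth=.01,screw_grip=.079).get(n,0)
    if r: print(n,r[0]['conf'],r[0]['xy'],ray(f,r[0]['xy'],z))
# masks by colour
im=cv2.cvtColor(f['image'],cv2.COLOR_RGB2HSV)
def rect(mask,z0,z1,name):
    P=W[mask&(W[...,2]>z0)&(W[...,2]<z1)]
    print(name,len(P),'z',np.median(P[:,2]),cv2.minAreaRect(P[:,:2].astype(np.float32)*1000))
H,S,V=im[...,0],im[...,1],im[...,2]
u=np.arange(640)[None,:]
rect((abs(H-112.)<12)&(S>120)&(u>100)&(u<250),.045,.07,'lid')
rect((W[...,2]>.085)&(u>150)&(u<200)&(W[...,0]>.3)&(W[...,0]<.6),.085,.11,'knob')
E
```

```text
cam [0.4467 0.0177 0.9558]
case 0.79 [0.0303 0.0553 0.0967] med [0.5126 0.2382 0.0553] rect ((516.9782104492188, 244.21990966796875), (139.11102294921875, 192.49888610839844), 6.386435508728027)
mat 0.72 [-0.0008  0.0028  0.0062] med [0.4591 0.0048 0.0028] rect ((461.08404541015625, 4.5274658203125), (109.92935943603516, 169.84263610839844), 87.47271728515625)
clamp 0.68 [0.0051 0.0101 0.0836] med [ 0.513  -0.2548  0.0101] rect ((511.8665466308594, -259.68426513671875), (97.31746673583984, 190.23446655273438), 86.71475982666016)
brass_mould 0.66 [-0.001   0.0353  0.0394] med [0.6644 0.0495 0.0353] rect ((668.9022216796875, 50.0400505065918), (42.52640151977539, 42.4584846496582), 4.25300407409668)
rod_jar 0.83 [-0.0015  0.0585  0.1444] med [ 0.7314 -0.0267  0.0585] rect ((734.760009765625, -26.9163875579834), (48.64978790283203, 47.540077209472656), 2.0989792346954346)
frit_jar 0.66 [0.0094 0.0627 0.067 ] med [ 0.6517 -0.0462  0.0627] rect ((657.6346435546875, -47.54646301269531), (41.44548034667969, 42.1182746887207), 48.6568603515625)
screw 0.87 [0.0516 0.064  0.087 ] med [ 0.5636 
[... 221 characters left out ...]
345 0.0935]
case 0.9 [186.0, 299.7] [0.5108 0.2448 0.    ]
mat 0.96 [308.9, 328.0] [0.4634 0.007  0.    ]
clamp 0.82 [446.1, 308.8] [ 0.5075 -0.2595  0.    ]
clamp_mouth 0.92 [446.6, 296.9] [ 0.5298 -0.2581  0.01  ]
screw_grip 0.61 [464.1, 273.6] [ 0.567 -0.271  0.079]
brass_mould 0.61 [291.1, 223.3] [0.6682 0.0488 0.    ]
rod_jar 0.6 [334.6, 189.1] [ 0.7422 -0.0366  0.    ]
frit_jar 0.69 [337.2, 231.5] [ 0.6546 -0.0436  0.    ]
lid 7463 z 0.055305405298874954 ((513.4922485351562, 243.05807495117188), (131.97061157226562, 191.17295837402344), 6.409494876861572)
knob 224 z 0.09794251563134765 ((477.8451232910156, 239.40765380859375), (26.50249671936035, 26.44439697265625), 18.036462783813477)
```

```bash
cat >> h.py <<'E'
CASE_A=np.radians(6.2); CC=np.array([.5135,.2431]); HING=np.array([.5791,.2503,.05])
cx=np.array([np.cos(CASE_A),np.sin(CASE_A),0]); cz=np.array([0,0,1.])
def knob(th): return HING+.102*(-np.cos(th)*cx+np.sin(th)*cz)+.041*(np.sin(th)*cx+np.cos(th)*cz)
E
python3 - <<'E'
from h import *
np.set_printoptions(precision=4,suppress=True)
f=grab('wrist'); print(np.array(f['tool_from_camera']))
for th in (0,1,1.5,1.8): print(th,knob(th))
for yaw in (CASE_A,CASE_A+np.pi):
  for th in (0,.8,1.8):
    print(bot.ik(knob(th)+[0,0,.054],down(yaw)))
E
```

```text
[[ 0.0007 -0.9617 -0.2741  0.0698]
 [ 1.      0.0004  0.0009 -0.0005]
 [-0.0007 -0.2741  0.9617 -0.0686]
 [ 0.      0.      0.      1.    ]]
0 [0.4777 0.2393 0.091 ]
1 [0.5586 0.2481 0.158 ]
1.5 [0.6126 0.2539 0.1546]
1.8 [0.6418 0.2571 0.14  ]
[ 0.3023  0.3095  1.7756 -0.      1.0565  1.7649]
[ 0.2825  0.3358  1.5929 -0.      1.2129  1.745 ]
[ 0.256   0.5431  1.3217 -0.      1.2768  1.7186]
[ 0.3023  0.3095  1.7756 -0.      1.0565 -1.3767]
[ 0.2825  0.3358  1.5929 -0.      1.2129 -1.3966]
[ 0.256   0.5431  1.3217 -0.      1.2768 -1.423 ]
```

```bash
python3 - <<'E'
from h import *
np.set_printoptions(precision=4,suppress=True)
R=down(CASE_A)
bot.set_gripper(.06,30)
bot.move_ptp(knob(0)+[0,0,.054+.08],R)
bot.movel(knob(0)+[0,0,.054],velocity=.12)
bot.set_gripper(0.02,30)
s=bot.get_state();print(s['finger_gap'],s['force'],s['tool_pos'])
for th in np.arange(.12,1.81,.12):
    bot.movel(knob(th)+[0,0,.054],velocity=.15)
    s=bot.get_state(); print(round(th,2),s['tool_pos'],s['force'],round(s['finger_gap'],4),s['time_s'])
grab('scene','scene1.png')
E
```

```text
0.026517736651941775 [-1.5805 -2.3794  5.4054] [0.4784 0.2392 0.1461]
0.12 [0.4834 0.2397 0.1567] [ 2.1619 -1.6162 -3.6548] 0.0264 4.6167
0.24 [0.4899 0.2404 0.1676] [ 0.6255 -2.1275 -3.3208] 0.0268 4.8667
0.36 [0.4981 0.2414 0.1781] [-2.0837 -1.7497 -0.8411] 0.0267 5.1167
0.48 [0.5078 0.2424 0.1877] [-3.4258 -2.9618  0.74  ] 0.0267 5.3667
0.6 [0.5184 0.2436 0.1957] [-3.7526 -3.0339  2.5652] 0.0267 5.6167
0.72 [0.5298 0.2449 0.2023] [-3.3734 -3.4561  3.0874] 0.0271 5.8667
0.84 [0.5418 0.2462 0.2075] [-3.3213 -3.8384  4.1238] 0.0262 6.1167
0.96 [0.5544 0.2476 0.2113] [-2.6567 -2.8268  5.3128] 0.0266 6.3667
1.08 [0.5673 0.249  0.2136] [-2.9828 -2.4609  4.9703] 0.0266 6.6167
1.2 [0.5805 0.2504 0.2143] [-1.174  -2.4602  5.9755] 0.0265 6.8667
1.32 [0.5936 0.2519 0.2135] [-0.6787 -3.177   5.5641] 0.0268 7.1167
1.44 [0.6067 0.2533 0.2112] [ 0.5562 -3.322   6.3388] 0.0266 7.3667
1.56 [0.6193 0.2548 0.2072] [ 1.4636 -1.7021  5.9621] 0.0262 7.6167
1.68 [0.6315 0.2561 0.2018] [ 2.0384 -2.8005  5.9674] 0.0267 7.8667
1.8 [0.643  0.2573 0.1949] [ 3.6444 -1.9293  5.4993] 0.0263 8.1167
```

View pics/scene1.png

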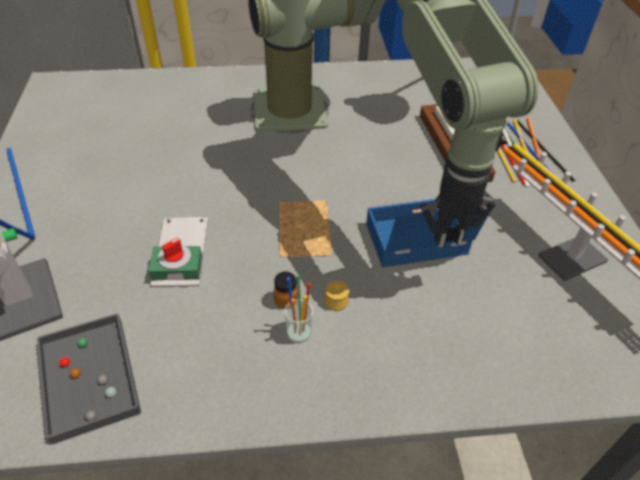

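```bash
python3 - <<'E'
from h import *
np.set_printoptions(precision=4,suppress=True)
bot.set_gripper(.06,30)
p=bot.get_state()['tool_pos']
bot.movel(p+[0.0,0,.1],velocity=.2)
c=CC+0.0
# camera sits 70mm along tool x (=+case y); view the tang
cy=np.array([-np.sin(CASE_A),np.cos(CASE_A),0])
bot.move_ptp(np.r_[CC,0]-.08*cy+[0,0,.31],down(CASE_A+np.pi/2))
f=grab('wrist','w2.png');np.save('W2.npy',cloud(f)); 
grab('top','t2.png');print(bot.get_state()['time_s'])
E
```

```text
10.8167
```

View pics/w2.png

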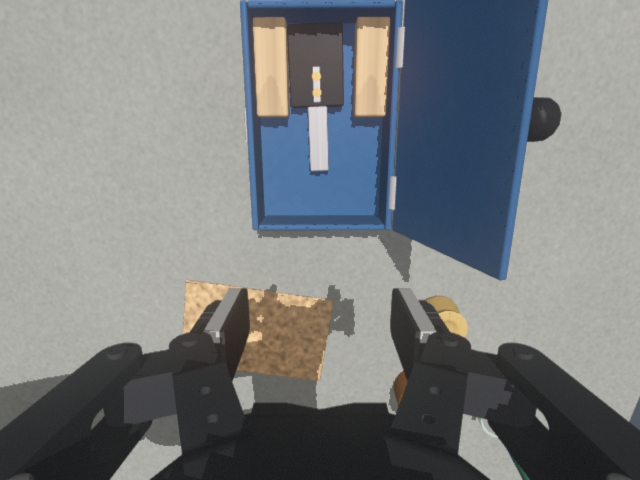

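View pics/t2.png

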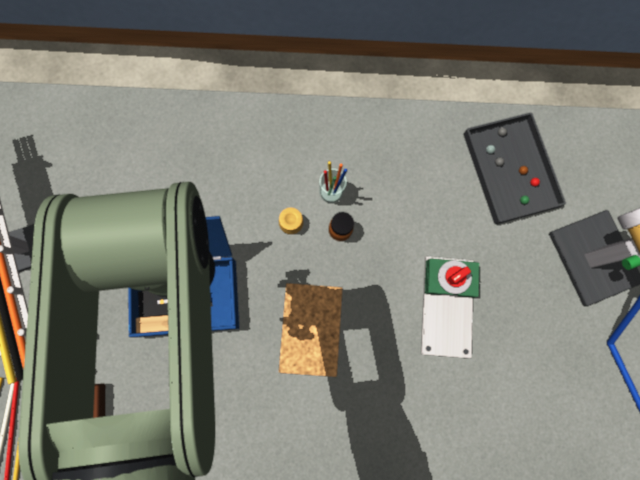

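The lid stands open. In the wrist view the tang runs from px (317,107) to (319,171), with the blade above it at (315,65). I'll measure the tang and blade.

```bash
python3 - <<'E'
from h import *
np.set_printoptions(precision=4,suppress=True)
f=grab('wrist');W=cloud(f)
v,u=np.mgrid[0:480,0:640]
hsv=cv2.cvtColor(f['image'],cv2.COLOR_RGB2HSV)
# tang: bright, low sat
m=(u>295)&(u<340)&(v>104)&(v<180)&(hsv[...,1]<60)&(hsv[...,2]>120)
P=W[m];print('tang',len(P),np.nanmedian(P,0)); r=cv2.minAreaRect(P[:,:2].astype(np.float32)*1000);print(r)
m=(u>285)&(u<347)&(v>15)&(v<110)&(hsv[...,2]<90)&(W[...,2]>.012)&(W[...,2]<.026)
P=W[m];print('blade',len(P),np.nanmedian(P,0)); r=cv2.minAreaRect(P[:,:2].astype(np.float32)*1000);print(r)
for n in ['marver','marver_tang','marver_blade']:
    r=bot.pinpoint(n,'wrist')
    if r: print(n,r[0]['conf'],r[0]['xy'],ray(f,r[0]['xy'],.006 if n=='marver' else .013))
for name,n in (('tang','marver_tang'),):
    for k in bot.cut_out(n,'wrist')[:1]: print(k['conf'],k['bbox'])
a=CASE_A
def tocase(p): d=np.array(p[:2])-CC; return d[0]*np.cos(a)+d[1]*np.sin(a), -d[0]*np.sin(a)+d[1]*np.cos(a)
print(tocase(np.nanmedian(W[(u>310)&(u<326)&(v>110)&(v<170)],0)))
print(bot.get_state()['tool_pos'])
E
```

```text
tang 1225 [0.5125 0.231  0.0185]
((512.4309692382812, 230.45840454101562), (19.129642486572266, 59.460506439208984), 8.009323120117188)
blade 2037 [0.5015 0.3035 0.0186]
((504.50762939453125, 296.318359375), (54.245208740234375, 74.01718139648438), 6.976560592651367)
marver 0.71 [316.0, 109.6] [0.508  0.2575 0.006 ]
marver_tang 0.66 [318.7, 142.6] [0.514  0.2268 0.013 ]
marver_blade 0.84 [316.3, 54.8] [0.5034 0.3045 0.013 ]
0.55 [314.8, 96.2, 58.1, 148.9]
(np.float64(-0.0018749452561177223), np.float64(-0.013718187836668215))
[0.5222 0.1636 0.31  ]
```

```bash
python3 - <<'E'
from h import *
np.set_printoptions(precision=4,suppress=True)
a=np.radians(7.5); g=np.array([.5129,.2265])
R=down(a+np.pi/2)
bot.set_gripper(.05,40)
bot.move_ptp(np.r_[g,.17],R)
hit=bot.movel(np.r_[g,.083],velocity=.1,threshold=8); print('hit',hit,bot.get_state()['tool_pos'])
bot.set_gripper(0.0,40)
s=bot.get_state();print(s['finger_gap'],s['force'],s['tool_pos'])
bot.movel(np.r_[g,.10],velocity=.06)
bot.movel(np.r_[g,.23],velocity=.15)
s=bot.get_state();print(s['finger_gap'],s['force'],s['time_s'])
grab('wrist','w3.png')
grab('scene','s3.png')
E
```

```text
hit False [0.5136 0.2267 0.0838]
0.01688121801145577 [-0.3747 -0.462   4.6773] [0.5136 0.2267 0.0839]
0.01641412808056953 [ 0.0218 -0.1974 -2.76  ] 14.8583
```

View pics/w3.png

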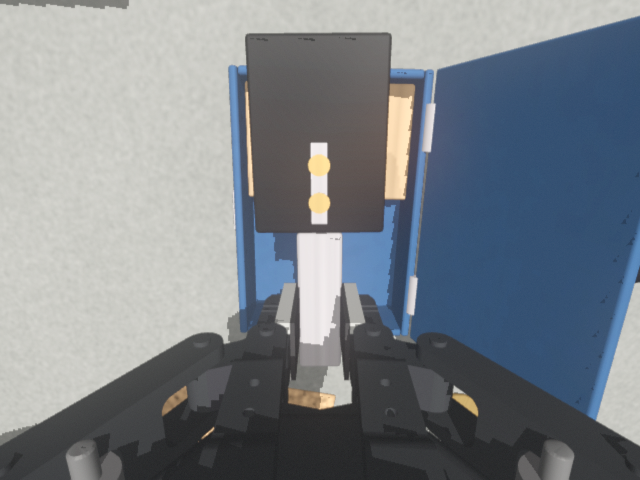

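View pics/s3.png

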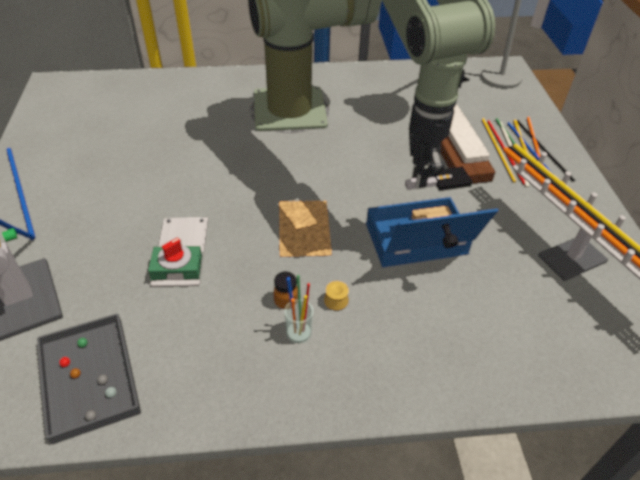

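```bash
python3 - <<'E'
from h import *
np.set_printoptions(precision=4,suppress=True)
R=down(np.radians(177.))
g=np.array([.500,.0025])
bot.move_ptp(np.r_[g,.2],R)
f=grab('wrist','w4.png');W=cloud(f)
P=W[60:130,260:380].reshape(-1,3);P=P[~np.isnan(P[:,0])];P=P[P[:,2]>.10]
A=np.c_[P[:,:2],np.ones(len(P))];c=np.linalg.lstsq(A,P[:,2],rcond=None)[0];print('blade slope',c[:2],'medz',np.median(P,0))
bot.movel(np.r_[g,.095],velocity=.15)
hit=bot.movel(np.r_[g,.079],velocity=.03,threshold=4); s=bot.get_state();print('hit',hit,s['tool_pos'],s['force'])
bot.set_gripper(.05,40)
s=bot.get_state();print(s['force'],s['time_s'])
bot.movel(np.r_[g,.2],velocity=.2)
bot.hold(.2)
c=g+[-.02,0]
f=grab('wrist','w5.png');np.save('W5.npy',cloud(f))
for n in ['marver','marver_tang','marver_blade']:
    r=bot.pinpoint(n,'wrist')
    if r: print(n,r[0]['conf'],r[0]['xy'],ray(f,r[0]['xy'],.004 if n=='marver' else .011))
E
```

```text
blade slope [ 0.0085 -0.0016] medz [0.4162 0.0069 0.1343]
hit True [0.5003 0.0024 0.0819] [-0.6337  0.2685  5.5116]
[0.6735 0.558  0.0843] 18.35
marver 0.67 [319.8, 189.4] [0.4654 0.0047 0.004 ]
marver_tang 0.76 [321.4, 238.0] [0.5005 0.004  0.011 ]
marver_blade 0.91 [318.1, 127.3] [0.4221 0.0057 0.011 ]
```

View pics/w5.png

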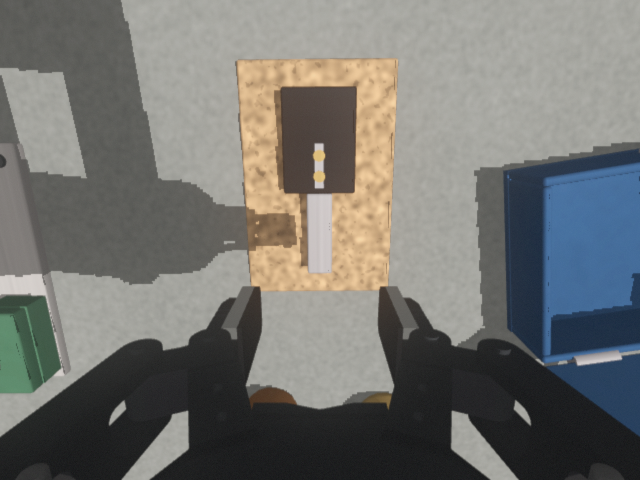

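The marver lies flat on the mat, with the blade at px (318,140) and the tang pointing to (320,270). Next I'll measure it and refine the clamp pose from the top camera.

```bash
python3 - <<'E'
from h import *
np.set_printoptions(precision=4,suppress=True)
f=grab('wrist');W=cloud(f)
v,u=np.mgrid[0:480,0:640]
hsv=cv2.cvtColor(f['image'],cv2.COLOR_RGB2HSV)
m=(u>270)&(u<370)&(v>75)&(v<205)&(hsv[...,2]<90)&(W[...,2]>.012)&(W[...,2]<.026)
P=W[m];print('blade',len(P),np.nanmedian(P,0),cv2.minAreaRect(P[:,:2].astype(np.float32)*1000))
m=(u>300)&(u<338)&(v>195)&(v<280)&(hsv[...,1]<50)&(W[...,2]>.012)&(W[...,2]<.026)
P=W[m];print('tang',len(P),np.nanmedian(P,0),cv2.minAreaRect(P[:,:2].astype(np.float32)*1000))
# clamp from initial top cloud
f=grab('top');
np.save('top_now.npy',cloud(f)); W=np.load('W0.npy'); hsv=cv2.cvtColor(cv2.imread('pics/top0.png'),cv2.COLOR_BGR2HSV)
g=(u>415)&(u<490)&(v>250)&(v<365)
P=W[g&(W[...,2]>.006)&(W[...,2]<.014)];print('plate',len(P),cv2.minAreaRect(P[:,:2].astype(np.float32)*1000))
P=W[g&(W[...,2]>.037)&(W[...,2]<.047)];print('bridge',len(P),np.median(P[:,2]),cv2.minAreaRect(P[:,:2].astype(np.float32)*1000))
m=g&(W[...,2]>.08)&(W[...,2]<.095);P=W[m];print('bar',len(P),cv2.minAreaRect(P[:,:2].astype(np.float32)*1000))
P=W[g&(W[...,2]>.04)&(W[...,2]<.095)];print('all',P.min(0),P.max(0))
m=g&(W[...,2]>.048)&(W[...,2]<.07)
print('ring/disc',cv2.minAreaRect(W[m][:,:2].astype(np.float32)*1000))
E
```

```text
blade 6788 [0.4281 0.0042 0.0166] ((431.5260314941406, 5.110929489135742), (49.370452880859375, 68.40899658203125), 87.54716491699219)
tang 1826 [0.4962 0.0025 0.0166] ((497.567138671875, 2.3225154876708984), (17.412221908569336, 56.347450256347656), 87.59107208251953)
plate 2941 ((511.66302490234375, -259.20098876953125), (96.59230041503906, 189.97601318359375), 87.2212905883789)
bridge 1136 0.041332134387360664 ((564.65283203125, -262.2839660644531), (96.57408142089844, 66.4867935180664), 86.91321563720703)
bar 155 ((564.3374633789062, -262.1765441894531), (13.899802207946777, 36.88959503173828), 35.478294372558594)
all [ 0.53   -0.3109  0.04  ] [ 0.5985 -0.2139  0.089 ]
ring/disc ((564.901123046875, -260.51995849609375), (56.52708435058594, 60.128055572509766), 60.62120056152344)
```

```bash
python3 - <<'E'
from h import *
np.set_printoptions(precision=4,suppress=True)
R=down(np.radians(177.55))
g=np.array([.422,.0055])
bot.set_gripper(.08,80)
bot.move_ptp(np.r_[g,.13],R)
hit=bot.movel(np.r_[g,.0775],velocity=.1,threshold=8); print('hit',hit,bot.get_state()['tool_pos'])
bot.set_gripper(0.03,80)
s=bot.get_state();print(s['finger_gap'],s['force'],s['tool_pos'])
bot.movel(np.r_[g,.10],velocity=.06)
bot.movel(np.r_[g,.20],velocity=.15)
s=bot.get_state();print(s['finger_gap'],s['force'],s['wrist_torque'],s['time_s'])
grab('wrist','w6.png')
grab('scene','s6.png')
E
```

```text
hit False [0.423  0.0053 0.0781]
0.04747612653925423 [-1.0391  0.1318  6.5501] [0.423  0.0053 0.0788]
0.04735491699639097 [-1.3502  0.2135 -2.2891] [ 0.0071  0.08   -0.0694] 22.925
```

View pics/w6.png

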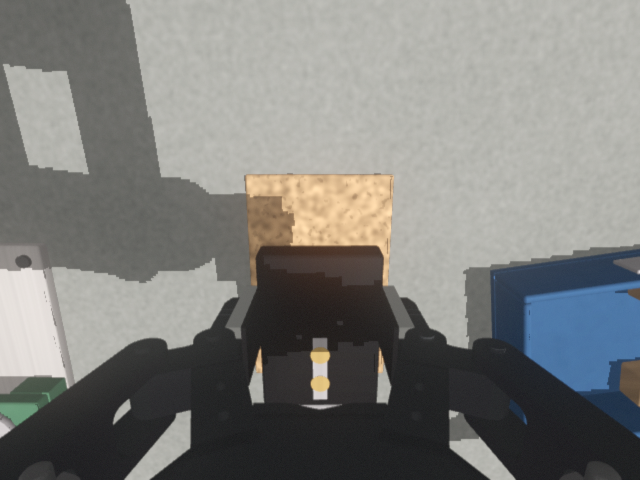

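View pics/s6.png

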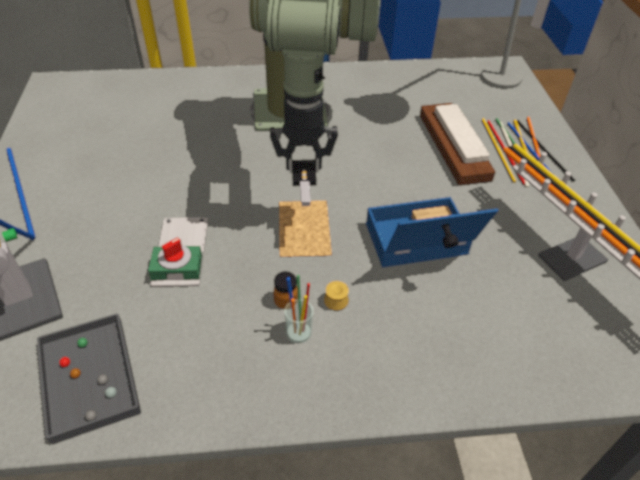

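```bash
python3 - <<'E'
from h import *
np.set_printoptions(precision=4,suppress=True)
f=grab('wrist');W=cloud(f)
def slope(W,sl):
    P=W[sl].reshape(-1,3);P=P[~np.isnan(P[:,0])];z=np.median(P[:,2]);P=P[abs(P[:,2]-z)<.01]
    c=np.linalg.lstsq(np.c_[P[:,:2],np.ones(len(P))],P[:,2],rcond=None)[0];print('slope',c[:2],np.median(P,0),len(P))
slope(W,np.s_[290:325,275:365]); slope(W,np.s_[358:395,275:305]);slope(W,np.s_[290:395,275:300])
f=grab('scene');Ws=cloud(f); slope(Ws,np.s_[180:198,303:308])
print(Ws[176:204:3,306])
s=bot.get_state();print(s['tool_pos'])
E
```

```text
slope [-0.0209  0.0012] [0.4166 0.0057 0.1363] 3144
slope [-0.018   0.0088] [ 0.4486 -0.0085  0.1359] 1103
slope [-0.0139  0.008 ] [ 0.432  -0.0084  0.1361] 2613
slope [-0.0178 -0.1146] [0.4884 0.0017 0.1363] 90
[[0.4493 0.0068 0.136 ]
 [0.4585 0.0061 0.1359]
 [0.4668 0.0054 0.135 ]
 [0.4765 0.0046 0.1355]
 [0.4892 0.0036 0.1386]
 [0.4943 0.0032 0.1352]
 [0.5044 0.0024 0.1363]
 [0.5114 0.0018 0.1346]
 [0.5245 0.0007 0.1386]
 [0.5273 0.0005 0.1333]]
[0.4212 0.0056 0.1987]
```

```bash
python3 - <<'E'
from h import *
np.set_printoptions(precision=4,suppress=True)
a=np.radians(-2.9);cl=np.array([np.cos(a),np.sin(a)])
M=np.array([.5117,-.2592])+.020*cl
R=down(a+np.pi)
tcp=lambda d,z: np.r_[M+(d-.0445)*cl,z]
bot.move_ptp(tcp(-.078,.16),R)
bot.movel(tcp(-.078,.10),velocity=.15)
hit=bot.movel(tcp(-.078,.083),velocity=.02,threshold=3)
s=bot.get_state();print(hit,s['tool_pos'],s['force'],s['time_s'])
z=s['tool_pos'][2]+.0015
bot.movel(tcp(-.078,z+.0003),velocity=.03)
s=bot.get_state();print(s['tool_pos'],s['force'])
grab('scene','s7.png');grab('wrist','w7.png');f=grab('top','t7.png')
E
```

```text
True [ 0.4091 -0.2539  0.0848] [1.2359 0.8201 4.7969] 25.4167
[ 0.4091 -0.2539  0.0864] [-0.7596  0.3443 -2.0222]
```

View pics/s7.png

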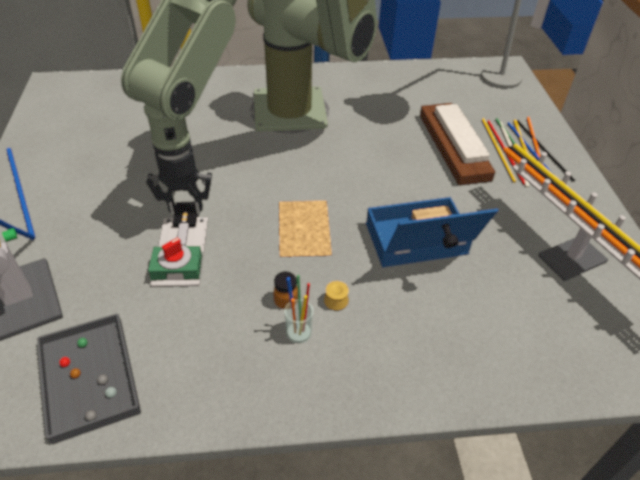

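View pics/t7.png

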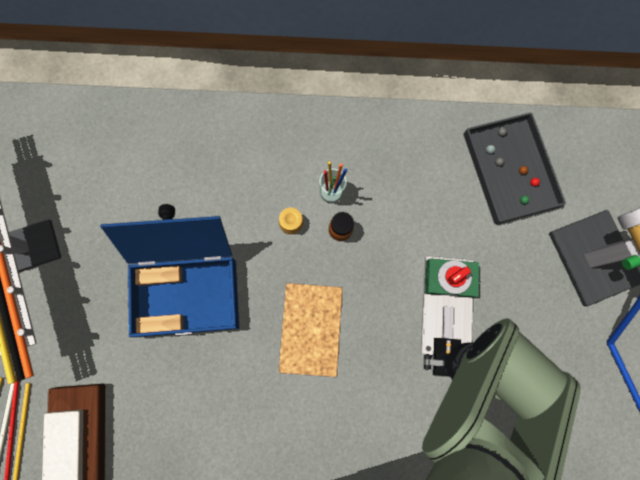

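The tang is lined up with the tunnel at top px (448,320). I'll insert it now.

```bash
python3 - <<'E'
from h import *
np.set_printoptions(precision=4,suppress=True)
a=np.radians(-2.9);cl=np.array([np.cos(a),np.sin(a)])
M=np.array([.5117,-.2592])+.020*cl
tcp=lambda d,z: np.r_[M+(d-.0445)*cl,z]
def rep(t):
    s=bot.get_state();print(t,s['tool_pos'],s['force'],s['finger_gap'],s['time_s'])
h=bot.movel(tcp(-.040,.0866),velocity=.06,threshold=8);rep(h)
if not h:
    h=bot.movel(tcp(-.008,.0866),velocity=.06,threshold=8);rep(h)
if not h:
    h=bot.movel(tcp(-.008,.083),velocity=.02,threshold=3);rep(h)
    z=bot.get_state()['tool_pos'][2]
    h=bot.movel(tcp(.006,z),velocity=.02,threshold=6);rep(h)
s=bot.get_state();d=s['tool_pos'][:2]-M;print('d',d@cl+.0445)
grab('scene','s8.png');grab('wrist','w8.png');f=grab('top','t8.png')
E
```

```text
False [ 0.4471 -0.2557  0.0864] [-0.8264  0.458  -2.0925] 0.04740356424206638 26.6083
False [ 0.4792 -0.2573  0.0864] [-0.7279  0.4315 -2.8229] 0.04754715876328974 27.2917
True [ 0.4792 -0.2576  0.0849] [-0.0075  0.6582  3.9119] 0.047390509380017605 27.5
True [ 0.4794 -0.2576  0.0849] [-0.796  -0.577   3.9519] 0.04744376467230228 27.775
d -0.007799125214709518
```

View pics/t8.png

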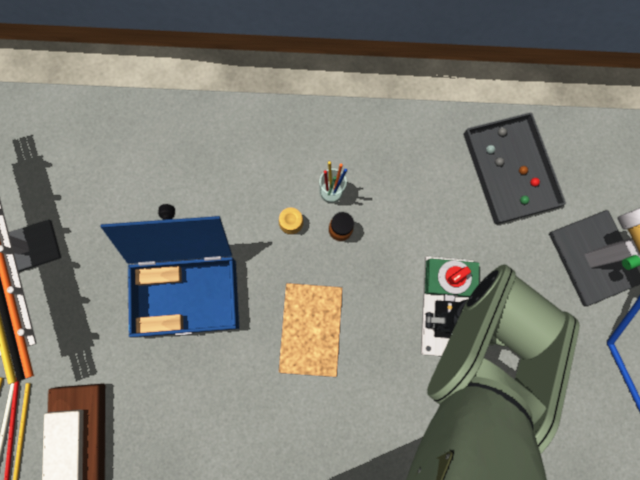

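View pics/s8.png

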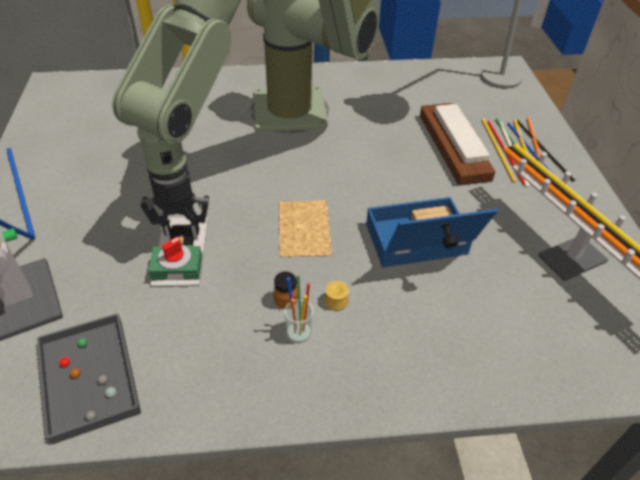

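```bash
python3 - <<'E'
from h import *
np.set_printoptions(precision=4,suppress=True)
a=np.radians(-2.9);cl=np.array([np.cos(a),np.sin(a)])
M=np.array([.5117,-.2592])+.020*cl
tcp=lambda d,z: np.r_[M+(d-.0445)*cl,z]
def rep(t):
    s=bot.get_state();print(t,s['tool_pos'],s['force'],'d',(s['tool_pos'][:2]-M)@cl+.0445,s['time_s'])
bot.movel(tcp(-.0085,.0855),velocity=.02);rep(0)
h=bot.movel(tcp(.006,.0855),velocity=.025,threshold=10);rep(h)
W=cloud(grab('top'));f=grab('wrist','w9.png');np.save('W9.npy',cloud(f))
E
```

```text
0 [ 0.4786 -0.2575  0.0852] [ 0.6584 -0.9751  0.2777] d -0.00862743937881822 28.175
True [ 0.4905 -0.2579  0.085 ] [-1.5722 -0.5368  4.4625] d 0.0033012693803661716 28.7167
```

View pics/w9.png

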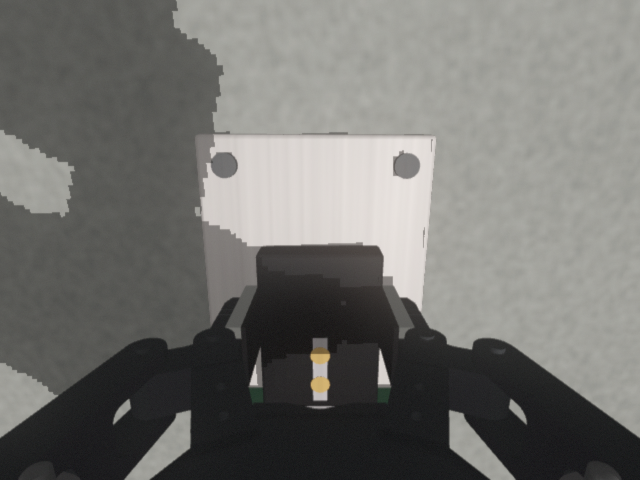

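```bash
python3 - <<'E'
from h import *
np.set_printoptions(precision=4,suppress=True)
bot.set_gripper(.075,60)
s=bot.get_state();print(s['force'])
p=s['tool_pos']
bot.movel(p+[0,0,.1],velocity=.15)
a=np.radians(-2.9);cl=np.array([np.cos(a),np.sin(a),0])
bot.movel(p+[0,0,.17]+.02*cl,velocity=.2)
f=grab('wrist','w10.png');W=cloud(f)
v,u=np.mgrid[0:480,0:640]
Mo=np.array([.5117,-.2592])
X=(W[...,:2]-Mo)@cl[:2]; Y=(W[...,:2]-Mo)@np.array([-cl[1],cl[0]]);Z=W[...,2]
hsv=cv2.cvtColor(f['image'],cv2.COLOR_RGB2HSV)
b=(abs(Y)<.04)&(X>-.09)&(X<.03)&(Z>.018)&(Z<.03)&(hsv[...,2]<110)
P=np.c_[X[b],Y[b]]*1000
print('blade',b.sum(),np.median(Z[b]),cv2.minAreaRect(P.astype(np.float32)),np.percentile(P,[1,99],axis=0))
g=(abs(Y)<.05)&(Z>.036)&(Z<.047)&(X>.0)&(X<.1)
print('bridge top X min',np.percentile(X[g],[1,5]),Z[g].mean())
pl=(Z>.005)&(Z<.014)&(X<.02)&(X>-.12)&(abs(Y)<.07); print('plate X,Y',np.percentile(X[pl],[.5]),np.percentile(Y[pl],[.5,99.5]),np.median(Z[pl]))
print(bot.get_state()['time_s'])
E
```

```text
[-0.1011  0.0574 -0.4991]
blade 4698 0.022574705616787843 ((-11.976211547851562, -0.3003120422363281), (73.16931915283203, 79.60745239257812), 0.28620100021362305) [[-48.3746 -29.7409]
 [ 22.6421  31.5339]]
bridge top X min [0.0215 0.0225] 0.04211256976135451
plate X,Y [-0.0933] [-0.0488  0.0461] 0.008588824913989657
30.5833
```

View pics/w10.png

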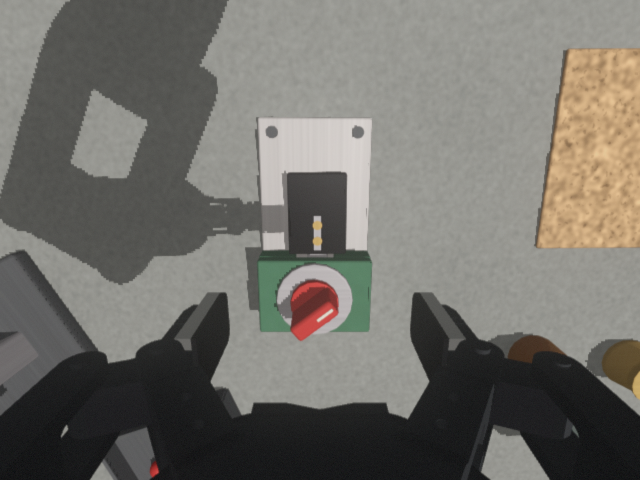

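```bash
python3 - <<'E'
import cv2
i=cv2.imread('pics/w10.png');cv2.imwrite('pics/z10.png',cv2.resize(i[160:345,240:390],None,fx=4,fy=4,interpolation=0)[:600])
E
```

```text
(no output)
```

View pics/z10.png

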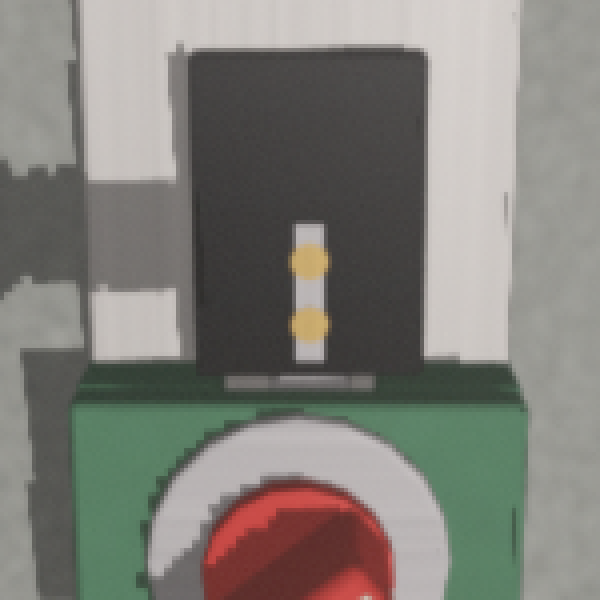

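The marver is home: the blade's back edge is at clamp x≈-50 mm, which puts the shoulder at about +20 mm, against the bridge. Next is the screw, whose bar reads about 0.90 rad.

```bash
python3 - <<'E'
from h import *
np.set_printoptions(precision=4,suppress=True)
S=np.array([.5645,-.2620]); a=np.radians(-2.9)
yaw=np.pi+a-.90
R=down(yaw)
bot.set_gripper(.05,40)
bot.move_ptp(np.r_[S,.22],R)
h=bot.movel(np.r_[S,.133],velocity=.1,threshold=8)
bot.set_gripper(0.0,40)
s=bot.get_state();print(h,s['finger_gap'],s['force'],s['wrist_torque'],s['tool_pos'],s['joint_pos'])
q0=np.array(s['joint_pos']);t0=s['wrist_torque'][2]
tot=0
for d in [.15,.3,.45,.55,.6,.65,.7,.75,.8,.85]:
    q=q0.copy();q[5]+=d;bot.movej(q)
    s=bot.get_state();print(d,round(s['joint_pos'][5]-q0[5],4),s['wrist_torque'],s['force'],s['tau'][5],s['time_s'])
    if d>.5 and abs(s['wrist_torque'][2]-t0)>.35: break
bot.hold(.15)
s=bot.get_state();print(s['joint_pos'][5],s['wrist_torque'])
grab('scene','s11.png');grab('wrist','w11.png')
E
```

```text
False 0.013182871161209838 [1.0592 1.5181 3.3102] [ 0.2199 -0.1668 -0.0426] [ 0.5653 -0.262   0.134 ] [-0.5731  0.4847  1.5505  0.0009  1.1044 -1.1936]
0.15 0.1469 [ 0.1756 -0.2683 -0.0808] [ 1.8341  0.8672 -0.0341] 0.08242895593866706 33.5417
0.3 0.2951 [ 0.2714 -0.4964 -0.0258] [ 3.3235  1.9861 -0.4366] 0.07216657279059291 33.8083
0.45 0.4451 [ 0.3685 -0.6842 -0.0872] [ 4.0467  1.6478 -0.6348] 0.045861328253522515 34.075
0.55 0.545 [ 0.3621 -0.7104 -0.006 ] [ 4.7478  3.0083 -0.9489] 0.022939005866646767 34.325
0.6 0.5948 [ 0.431  -0.6987 -0.0503] [ 5.6693  2.2545 -1.2315] -0.008591954538132995 34.575
0.65 0.6448 [ 0.437  -0.8158  0.0273] [ 5.521   3.1513 -0.9979] -0.008273551356978714 34.825
0.7 0.6948 [ 0.438  -0.8321 -0.0586] [ 5.6827  2.3846 -1.2213] -0.008013012120500207 35.075
0.75 0.7417 [ 0.4719 -0.9043  1.1167] [ 6.2305  2.6815 -2.2736] 1.1512720584869385 35.325
-0.45199570732256444 [ 0.5187 -0.8935  1.1317]
```

View pics/w11.png

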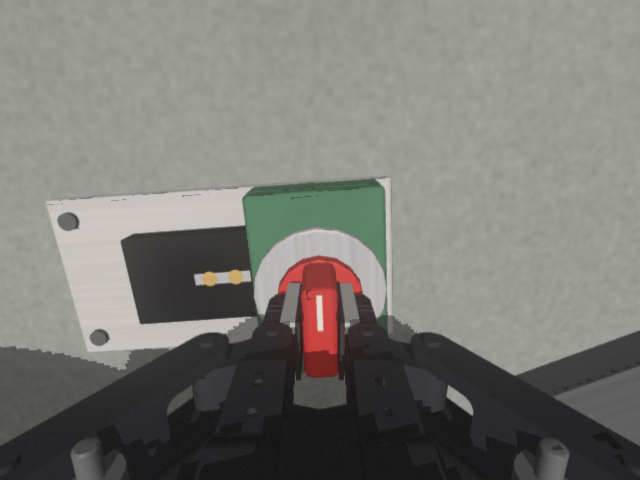

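It hit the stop, with torque jumping to 1.1 N m about 0.72 rad from the start, as predicted. Now I'll back off 0.785 rad.

```bash
python3 - <<'E'
from h import *
np.set_printoptions(precision=4,suppress=True)
q=np.array(bot.get_state()['joint_pos']);e=-.452-.013-.785   # contact ~13 mrad before
for x in (-.8,e): 
    q[5]=x; bot.movej(q)
bot.hold(.2);s=bot.get_state();print(s['joint_pos'][5],s['wrist_torque'])
bot.set_gripper(.05,30)
p=bot.get_state()['tool_pos']
bot.movel(p+[0,0,.10],velocity=.12)
a=np.radians(-2.9);cl=np.array([np.cos(a),np.sin(a),0])
bot.move_ptp(np.array([.4905,-.2579,.30])-.06*cl,down(np.pi+a))
bot.hold(.3)
f=grab('wrist','w12.png');W=cloud(f)
Mo=np.array([.5117,-.2592])
X=(W[...,:2]-Mo)@cl[:2]; Y=(W[...,:2]-Mo)@np.array([-cl[1],cl[0]]);Z=W[...,2]
m=(Z>.08)&(Z<.095)&(abs(X-.053)<.04)&(abs(Y)<.04);print('bar',m.sum(),cv2.minAreaRect(W[m][:,:2].astype(np.float32)*1000))
f=grab('top','t12.png');W=cloud(f)
X=(W[...,:2]-Mo)@cl[:2]; Y=(W[...,:2]-Mo)@np.array([-cl[1],cl[0]]);Z=W[...,2]
m=(Z>.08)&(Z<.095)&(abs(X-.053)<.04)&(abs(Y)<.04)
if m.sum()>20: print('bar top',m.sum(),cv2.minAreaRect(W[m][:,:2].astype(np.float32)*1000))
s=bot.get_state();print(s['force'],s['time_s'])
E
```

```text
-1.2486588547641193 [-0.2278  1.0131  0.0117]
bar 573 ((565.288818359375, -263.26055908203125), (14.158862113952637, 37.90850830078125), 38.90979766845703)
bar top 158 ((564.2774658203125, -262.3631286621094), (13.893982887268066, 38.47891616821289), 39.0706672668457)
[-0.1895 -0.7611 -0.0596] 39.4667
```

View pics/w12.png

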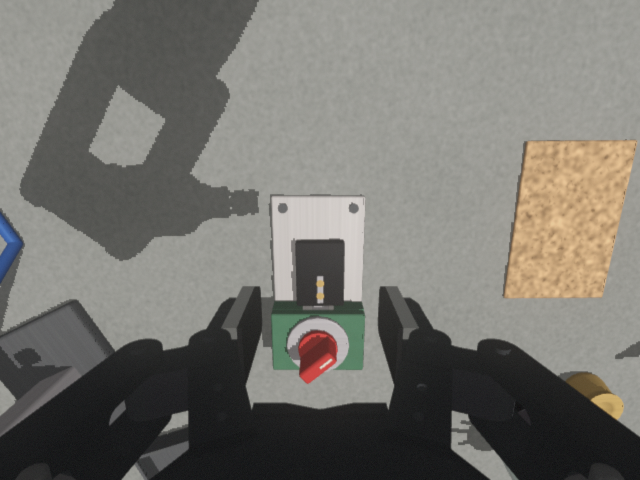

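View pics/t12.png

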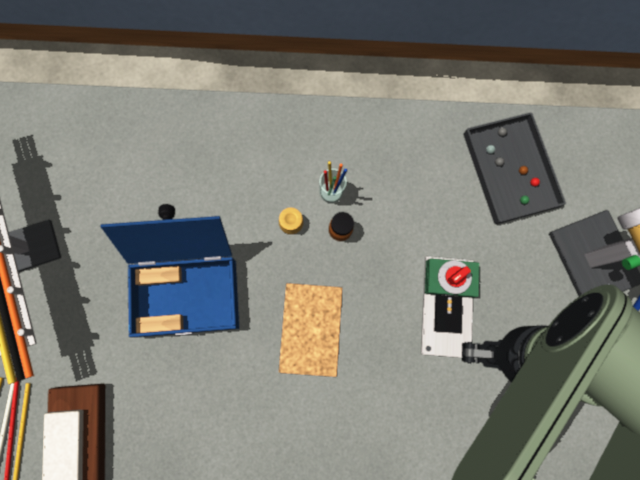

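The bar now heads -51°, a joint reading of about 0.84, which is within tolerance. I'll check the shoulder once more before handing in.

```bash
python3 - <<'E'
from h import *
np.set_printoptions(precision=4,suppress=True)
f=grab('wrist');W=cloud(f);a=np.radians(-2.9);cl=np.array([np.cos(a),np.sin(a)])
Mo=np.array([.5117,-.2592]);v,u=np.mgrid[0:480,0:640]
D=W[...,:2]-Mo;X=D@cl*1000;Y=D@np.array([-cl[1],cl[0]])*1000;Z=W[...,2]
hsv=cv2.cvtColor(f['image'],cv2.COLOR_RGB2HSV)
b=(u>290)&(u<350)&(v>230)&(v<302)&(hsv[...,2]<85)&(Z>.017)&(Z<.03)&(hsv[...,1]<90)
P=np.c_[X[b],Y[b]].astype(np.float32);print(len(P),np.median(Z[b]),cv2.minAreaRect(P),P.min(0),P.max(0))
p=(u>270)&(u<367)&(v>190)&(v<300)&(Z>.005)&(Z<.014);print('plate',X[p].min(),Y[p].min(),Y[p].max())
g=(Z>.038)&(Z<.046)&(X>0)&(X<100)&(abs(Y)<60);print('bridge',X[g].min(),np.percentile(X[g],1))
print(bot.get_state()['time_s'])
E
```

```text
2673 0.022492046424907153 ((-16.329833984375, 0.18853378295898438), (66.08443450927734, 49.212196350097656), 0.9633690118789673) [-49.2431 -24.1532] [16.7319 25.3307]
plate -93.93263651043989 -49.32539856805817 46.796499356512335
bridge 20.556128097428708 21.418990161914813
39.5167
```

```bash
python3 -c "
from h import *
print(bot.hand_in(), bot.get_state()['time_s'])"
```

```text
the job is handed in; nothing more can be done
the job is handed in; nothing more can be done
```

I carried out every step and handed the job in at about 39.5 s of the 72 s allowed. The hand-in gave no verdict, so the results below are my own measurements.

- **Lid:** I swung it over by the knob and released it. It was still leaning back open in the last top picture, though I didn't measure its angle.
- **Mat:** I lifted the marver by its tang and laid it flat on the cork. After release the wrist camera showed it inside the mat.
- **Clamp:** I took the marver by its blade and slid it in. The first push stopped about 8 mm short, probably from friction on the plate. I eased it up slightly and pushed again until it met the bridge.
- **Shoulder:** In the last check the blade's back edge was at clamp x ≈ -50 mm. That puts the shoulder within about 1 mm of the bridge face; it was centred to under 1 mm and straight to about 1°.
- **Screw:** I turned it clockwise until the torque jumped to 1.1 N m at the stop, then backed it off. Both cameras put the bar at a joint reading of about 0.84 rad (allowed 0.565 to 1.065).
- **Bystanders:** The two jars and the brass mould show at the same pixels in the last top picture as at the start. The gripper was clear of everything.

No final check failed. My TCP-based estimate had put the shoulder about 3 mm past the mouth when it touched the bridge. The later camera measurements showed it flush, so I went by those.

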